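Make up two microscopy kits

TASK

Make up the two microscopy kits from the stock on the bench. The long three-pocket tray gets the slide box in its long middle pocket, and the taller brown bottle and the metal microscope objective in its two end pockets; the two-pocket tray gets the shorter brown bottle and the squat white pot, one to a pocket (which of the two equal pockets each takes does not matter). Set everything down gently, without dropping it, standing upright and flat on the floor of its pocket, and leave the taller, narrower white pot standing where it is.

Things in the scene. Friction and masses are not known exactly. Their poses are not given: they have to be found in the camera images.
- bottle_tall: The taller of the two brown glass reagent bottles with black screw caps, standing upright: 88 mm high, body 34 mm in diameter, cap 30 mm in diameter over the top 24 mm; 0.1 to 0.2 kg. Origin: centre of its underside, z axis up.
- bottle_short: The shorter brown glass reagent bottle with a black screw cap, standing upright: 58 mm high, body 34 mm in diameter, cap 30 mm in diameter over the top 24 mm. Origin: centre of its underside, z axis up.
- pot_squat: Squat white plastic specimen pot with a grey lid, standing upright: 52 mm high, 54 mm in diameter at the lid (the top 14 mm), 52 mm below it. Origin: centre of its underside, z axis up.
- pot_tall: The taller, narrower white plastic specimen pot with a grey lid: 80 mm high, 40 mm in diameter. Not wanted in any kit; it stays where it stands. Origin: centre of its underside, z axis up.
- slide_box: Closed box for microscope slides, grey plastic with a white lid: 80 mm long (along its x axis), 34 mm wide (y), 52 mm high; on its base, at any yaw. Origin: centre of its underside, z axis up.
- objective: Bare-metal microscope objective standing on its mount, nose up: 60 mm high; flange 30 mm in diameter for the lowest 6 mm, barrel 26 mm in diameter from 6 to 50 mm, then a tapering nose. Origin: centre of its underside, z axis up.
- tray_three: Long low aluminium kit tray, fixed to the bench, 66 mm (x) by 232 mm (y), with three pockets in a row along its y axis: a long middle pocket 58 mm (x) by 104 mm (y) centred on y = 0, and two equal end pockets 58 by 56 mm centred on y = +84 and -84 mm. Floor of the pockets 4 mm above the bench, rims and dividers 4 mm thick and 13 mm high above the bench. Origin: centre of its underside, on the bench.
- tray_two: Short low aluminium kit tray, fixed to the bench, 78 mm (x) by 152 mm (y), with two equal pockets 70 by 70 mm centred on y = +37 and -37 mm. Floor of the pockets 4 mm above the bench, rims and divider 4 mm thick and 13 mm high above the bench. Origin: centre of its underside, on the bench.
Things that resemble listed ones, but are neither listed nor needed, are in the scene too. Leave any green or purple look-alike of the pot_squat alone.

How it is judged:
By the outcome, as a careful person would: the job done as asked, in the order asked, and still so for the second after the job is handed in, with the robot touching nothing.
It also fails if it takes over 128 s, if anything falls off the work surface, if the arm or the gripper's body presses on something with over 40 N, if the wrist force passes 120 N, or if a joint passes its speed limit or range.

ROBOT

A 6-joint arm with a two-finger parallel gripper is mounted at the origin on the work surface. World frame = base frame: x ahead of the robot, y to its left, z up, the work surface at z = 0. Lengths are in m, angles in rad, forces in N, time in s.
With the tool pointing down it reaches from about 0.35 to 0.975 m from the base axis. Payload 4.9 kg.
Tool frame: the origin (TCP) lies on the front face of the gripper's body, between the roots of the fingers; the fingertips stand ctrl.finger_overhang ahead of it and the grasp point (between the pads) lies 54 mm ahead of it (ctrl.finger_overhang is the distance from the TCP to the fingertips, in m); z points along the fingers, y is the line along which they close (so a half turn about z gives the same grasp; the last joint's range is limited). The gripper opens to 85 mm and grips with 20 to 120 N. Pads are 22 mm wide; open, the fingers measure 114 mm over their backs; the gripper's body (76 mm by 85 mm) begins 54 mm behind the grasp point. The pads swing forward as they close: fully open they stand 13 mm farther back than shut.
Start: joints at [1.102, 0.053, 1.613, -0, 1.476, -0.119], TCP at [0.214, 0.587, 0.304] pointing down, gripper open.
Joint ranges: [-3.01, 3.01], [-1.01, 2.22], [0.06, 2.58], [-1.02, 4.17], [0.09, 2.62], [-3.14, 3.14]. Speed limits (rad/s): [2.57, 2.57, 3.14, 3.14, 3.14, 3.14].

INTERFACE

Orientations are given as a rotation vector (axis times angle).
In Python, from station import ctrl, vision gives the robot as it stands. The module is installed in compiled form; this text tells all that it offers.
- The arm moves only by the tool drive_tool, never from a script. Its argument "rows" is a list of rows, each a list of 2 entries, a list of its own where there are three numbers: the shift along the tool's x, y, z in m, then the turn about the tool's z in rad. A call has 1 to 10 rows; each row shifts and turns the commanded pose from where the row before left it, along the tool's axes as they then stand; what a row does not reach is not made up. A row lasts 1/10 s, in which the tool goes at most 50 mm and 8.59 degrees, less where a joint would pass 70% of its speed; a pose out of reach is approached as far as the arm can. A call with a gripper value outside its range is refused whole. "jaw" is the closure, from 0 (fully open) to 1 (shut), set as the call begins (left out, the last holds). The fingers move at their own pace and stop on an object; "grip_force" is the grip in N (left out, the last holds). Time passes only in rows, so rows that do not move let the fingers close. It gives the time, the measured TCP pose, the force, the opening and the grip force at its end, in the units of the state.
- ctrl.get_obs(): the state, without advancing time (a new reading comes with each control period).
- vision.get_image(name): name is "scene" or "top" or "wrist"; returns a dict with "image" (400x640x3 uint8, blue, green, red), "vertical_fov" (degrees; the focal length in pixels is half the picture's height over the tangent of half this angle, whatever the lens; pixels are square), "cx", "cy" (the principal point, pixels), "dist_coeffs" ([k1, k2, p1, p2, k3] as OpenCV has them; the pictures are not rectified), "R" (3x3) and "t" (3): a world point X has camera coordinates R X + t. Camera axes: x right, y down, z forward; pixel columns grow to the right and rows downward; lengths in m; the calibration is good to about 2 mm. A picture is of the moment at which its call begins. There is no depth.
- ctrl.finish_job(): hands the job in; it is judged then, once.
The state is a dict: "t": time; "q": joint angles; "dq": joint speeds; "effort": joint torques, N m; "tool_pos": TCP position; "tool_rot": TCP orientation; "contact_force": force on the tool from outside, world axes, zero at the start; "wrist_torque": the same for the moment, N m; "opening": finger opening in m; "grip_force": force on a finger pad.
Only numpy, scipy, OpenCV 4.12 (cv2) and the standard library are available. Lean on these libraries where they do the work, as an engineer would, in place of code of your own. Each camera call takes 0.05 s, during which the arm holds its last target. There are 200 camera calls.

## Working session

There is one attempt and no reset: what is moved stays moved. The work goes in short steps, Python scripts to look and compute and a tool call to move; the robot and the scene stay as the last step left them, time stands still between calls to the robot, and variables do not carry over. Pictures are saved under pics/ and viewed, at most 14 in all, crops included, and the job is handed in when it is done.

Besides the shell and the picture viewer there is one more tool, called by a JSON object that holds its "name" and its "arguments", one argument or row to a line. drive_tool: Moves the arm, as the interface text tells. Its arguments: {"type":"object","properties":{"rows":{"type":"array","items":{"type":"array"}},"jaw":{"type":"number"},"grip_force":{"type":"number"}},"required":["rows"]}

```bash
mkdir -p pics; cat > h.py <<'E'
import numpy as np, cv2
from station import ctrl, vision
def cam(n):
    d=vision.get_image(n); h=d["image"].shape[0]
    f=h/2/np.tan(np.radians(d["vertical_fov"])/2)
    d["K"]=np.array([[f,0,d["cx"]],[0,f,d["cy"]],[0,0,1]]); d["R"]=np.array(d["R"]); d["t"]=np.array(d["t"]); d["D"]=np.array(d["dist_coeffs"],float)
    return d
def ray(d,uv,z):
    p=cv2.undistortPoints(np.array(uv,float).reshape(-1,1,2),d["K"],d["D"]).reshape(-1,2)
    r=np.c_[p,np.ones(len(p))]@d["R"]; c=-d["R"].T@d["t"]
    return c+r*((z-c[2])/r[:,2])[:,None]
def proj(d,X):
    return cv2.projectPoints(np.array(X,float).reshape(-1,1,3),cv2.Rodrigues(d["R"])[0],d["t"],d["K"],d["D"])[0].reshape(-1,2)
E
python3 - <<'E'
from h import *
for n in ("scene","top"):
    d=cam(n); cv2.imwrite(f"pics/{n}0.png",d["image"]); print(n,-d["R"].T@d["t"],d["D"],d["K"][0,0])
o=ctrl.get_obs(); print(o, ctrl.finger_overhang)
E
```

```text
scene [0.96829651 0.21254205 0.69702579] [-0.04672243  0.          0.          0.          0.        ] 368.03384736273296
top [ 0.36893832 -0.03966344  0.877756  ] [0.02103124 0.         0.         0.         0.        ] 368.8089499993029
{'t': 0.1, 'q': array([ 1.10198219e+00,  5.33226501e-02,  1.61414821e+00, -9.39220271e-06,
        1.47600279e+00, -1.18995604e-01]), 'dq': array([-0.00137189, -0.00106688, -0.00331892, -0.00013718,  0.00040081,
       -0.00046315]), 'effort': array([ 9.23345215e-04, -3.94898486e+01, -3.71366215e+01, -2.70225208e-06,
        3.90272849e-03,  1.98830162e-05]), 'tool_pos': array([0.21400986, 0.58676503, 0.30277117]), 'tool_rot': array([-5.46601265e-01, -3.09313048e+00,  2.83173222e-03]), 'contact_force': array([-0.96157995, -0.39860402, -0.33969005]), 'wrist_torque': array([-0.04211889, -0.0185833 , -0.06313336]), 'grip_force': 0.0, 'opening': 0.08572337054830438} 0.0726
```

View pics/top0.png

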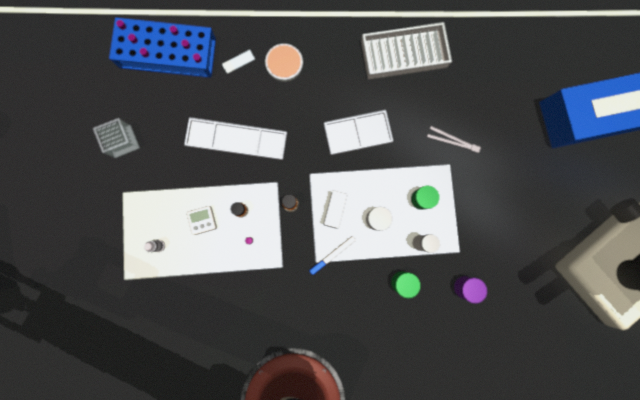

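View pics/scene0.png

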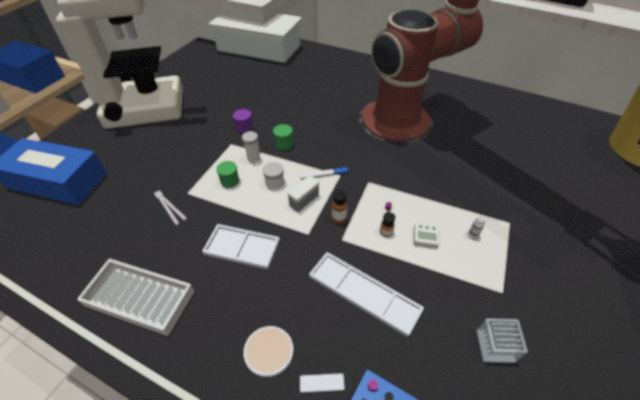

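The top view shows, by pixel: objective (152,246), brown bottles (239,209) and (290,203), slide box (336,209), grey-lidded pots (379,218) and (428,242), tray_three (236,138) and tray_two (359,131). The green pots (426,197) and (407,285) and the purple one (474,290) are look-alikes. I'll enlarge to confirm the bottles and pots.

```bash
python3 - <<'E'
import cv2,numpy as np
s=cv2.imread("pics/scene0.png");t=cv2.imread("pics/top0.png")
a=cv2.resize(t[105:275,120:470],(800,389),interpolation=cv2.INTER_CUBIC)
b=cv2.resize(s[120:260,190:520],(500,212),interpolation=cv2.INTER_CUBIC)
c=np.zeros((601-1,800,3),np.uint8);c[:389]=a;c[388:,:500]=b
cv2.imwrite("pics/crop1.png",c)
E
```

```text
(no output)
```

View pics/crop1.png

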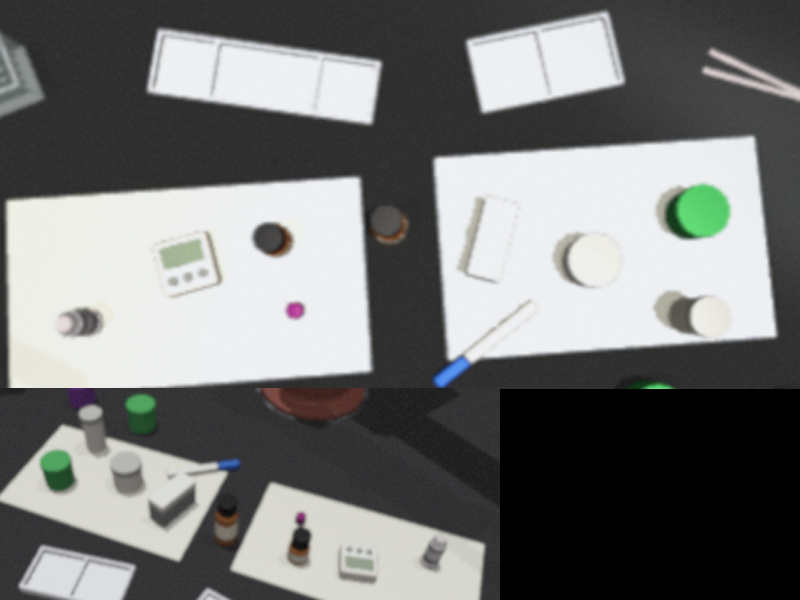

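The crop confirms the choice. The bottle at top px (290,202) looks longer in the scene view, so it is the tall one, and the one at (238,209) is the short one. The pot at (380,219) is wide and low with a grey-white lid, so it is pot_squat. The pot at (430,243) is narrow and tall, so it stays. Next I'll measure.

```bash
python3 - <<'E'
from h import *
d=cam("top"); s=cam("scene"); g=cv2.cvtColor(d["image"],6)
for n,(x0,y0,x1,y1),sz in (("three",(175,110,300,164),0),("two",(315,104,402,160),0)):
    m=(g[y0:y1,x0:x1]>120).astype(np.uint8)
    c=max(cv2.findContours(m,0,1)[0],key=cv2.contourArea).reshape(-1,2)+[x0,y0]
    w=ray(d,c,.013)[:,:2]; r=cv2.minAreaRect((w*1000).astype(np.float32)); print(n,r); 
hh={"bt":((289.7,202.1),.088),"bs":((237.2,209.1),.058),"ps":((380.3,218.7),.052),"pt":((430.6,243.7),.08),"obj":((148.9,246.3),.06)}
for k,(p,z) in hh.items():
    X=ray(d,p,z)[0]; print(k,X.round(3),"scene top/bottom px",proj(s,[X,[X[0],X[1],0]]).round(0).tolist())
b=np.array([(487,193),(521,201),(498,283),(467,276)])/2.2857+[120,105]
w=ray(d,b,.052); print("box",w.mean(0),cv2.minAreaRect((w[:,:2]*1000).astype(np.float32)))
E
```

```text
three ((604.2965087890625, 131.27972412109375), (235.9218292236328, 69.80543518066406), 81.34823608398438)
two ((618.7501831054688, -162.22454833984375), (82.09553527832031, 156.0331268310547), 11.687110900878906)
bt [ 0.443 -0.001  0.088] scene top/bottom px [[339.0, 193.0], [338.0, 217.0]]
bs [0.431 0.117 0.058] scene top/bottom px [[388.0, 215.0], [385.0, 231.0]]
ps [ 0.407 -0.202  0.052] scene top/bottom px [[272.0, 168.0], [274.0, 182.0]]
pt [ 0.35  -0.304  0.08 ] scene top/bottom px [[249.0, 136.0], [253.0, 158.0]]
obj [0.352 0.305 0.06 ] scene top/bottom px [[479.0, 219.0], [471.0, 234.0]]
box [ 0.42929625 -0.10221152  0.052     ] ((429.0218505859375, -103.03205108642578), (34.529075622558594, 84.58365631103516), 75.611083984375)
```

```bash
cat >> h.py <<'E'
from scipy.spatial.transform import Rotation as Ro
def go(x,y,z,yd=None):
    "after turning by 'turn', shift to reach x,y,z; yd: wanted world angle (deg) of tool y, mod 180"
    o=ctrl.get_obs(); M=Ro.from_rotvec(o["tool_rot"]).as_matrix()
    a=np.degrees(np.arctan2(M[1,1],M[0,1])); tn=0
    if yd is not None: tn=(a-yd+90)%180-90
    M2=M@Ro.from_rotvec([0,0,np.radians(tn)]).as_matrix()
    print("t",round(o["t"],1),"pos",o["tool_pos"].round(4),"yang",a.round(1),"turn rad",np.radians(tn).round(3),"shift after",(M2.T@(np.array([x,y,z])-o["tool_pos"])).round(4),"shift before",(M.T@(np.array([x,y,z])-o["tool_pos"])).round(4),"q1,q6",o["q"][[0,5]].round(2),"tilt",M[2,2].round(4))
E
python3 -c "
from h import *
go(.429,-.103,.2,75.6)"
```

```text
t 0.2 pos [0.214  0.5869 0.3031] yang 70.0 turn rad -0.098 shift after [-0.3798 -0.6146  0.1038] shift before [-0.4384 -0.5743  0.1038] q1,q6 [ 1.1  -0.12] tilt -1.0
```

{"name": "drive_tool", "arguments": {
  "rows": [
    [[0,0,0],-0.098],
    [[-0.024,-0.038,0],0],
    [[-0.024,-0.038,0],0],
    [[-0.024,-0.038,0],0],
    [[-0.024,-0.038,0],0],
    [[-0.024,-0.038,0],0],
    [[-0.024,-0.038,0],0],
    [[-0.024,-0.038,0],0],
    [[-0.024,-0.038,0],0],
    [[-0.024,-0.038,0],0]
  ],
  "jaw": 0,
  "grip_force": 40
}}

```text
t: 1.2
tool_pos: [0.3381, 0.2005, 0.3038]
tool_rot: [0.393, 3.116, 0.0]
contact_force: [1.7, -0.2, 0.7]
opening: 0.0852
grip_force: 0.0
```

```bash
python3 -c "
from h import *
go(.429,-.103,.2,75.6)"
```

```text
t 1.2 pos [0.3381 0.2005 0.3038] yang 75.6 turn rad 0.0 shift after [-0.1634 -0.2713  0.1039] shift before [-0.1634 -0.2714  0.1039] q1,q6 [ 0.35 -0.97] tilt -1.0
```

{"name": "drive_tool", "arguments": {
  "rows": [
    [[-0.0233,-0.0388,0.015],0],
    [[-0.0233,-0.0388,0.015],0],
    [[-0.0233,-0.0388,0.015],0],
    [[-0.0233,-0.0388,0.015],0],
    [[-0.0233,-0.0388,0.015],0],
    [[-0.0233,-0.0388,0.015],0],
    [[-0.0233,-0.0388,0.014],0],
    [[0,0,0],0]
  ]
}}

```text
t: 2.0
tool_pos: [0.428, -0.1052, 0.1978]
tool_rot: [-0.403, -3.112, 0.0]
contact_force: [-0.2, 0.4, -0.2]
opening: 0.0856
grip_force: 0.0
```

```bash
python3 -c "
from h import *
go(.429,-.103,.09,75.6)
d=cam('wrist'); cv2.imwrite('pics/w1.png',d['image']); print(proj(d,[[.429,-.103,.052]]))"
```

```text
t 2.0 pos [ 0.428  -0.1052  0.1978] yang 75.2 turn rad -0.007 shift after [-0.0008  0.0025  0.1078] shift before [-0.0008  0.0025  0.1078] q1,q6 [-0.41 -1.72] tilt -1.0
[[324.04873585 215.42238714]]
```

View pics/w1.png

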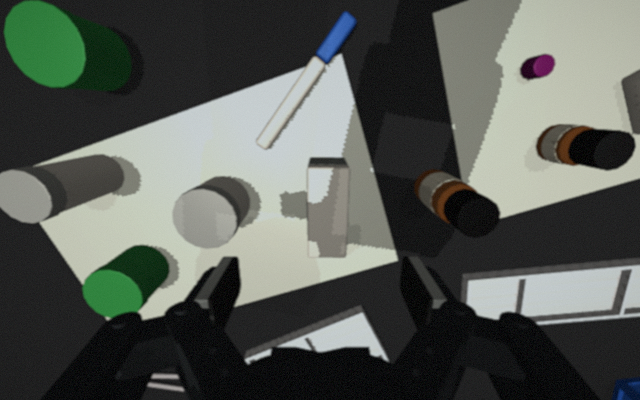

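The wrist view shows the box lid spanning x 308–348 and y 167–258, so its centre is at about (328,213). My measured point projects to (324,215), about 2 mm off, and the yaw is square to the fingers. Descending.

{"name": "drive_tool", "arguments": {
  "rows": [
    [[-0.001,0.003,0.027],-0.007],
    [[0,0,0.027],0],
    [[0,0,0.027],0],
    [[0,0,0.027],0],
    [[0,0,0],0]
  ]
}}

```text
t: 2.55
tool_pos: [0.4275, -0.0967, 0.0887]
tool_rot: [-0.38, -3.111, -0.004]
contact_force: [-0.8, -0.0, -0.5]
opening: 0.0854
grip_force: 0.0
```

{"name": "drive_tool", "arguments": {
  "rows": [
    [[0,0,0],0],
    [[0,0,0],0],
    [[0,0,0],0],
    [[0,0,0],0],
    [[0,0,0],0],
    [[0,0,0],0],
    [[0,0,0],0],
    [[0,0,0],0]
  ],
  "jaw": 1
}}

```text
t: 3.35
tool_pos: [0.4314, -0.0993, 0.0937]
tool_rot: [0.383, 3.115, -0.001]
contact_force: [-1.2, 0.2, 7.1]
opening: 0.0335
grip_force: 41.0
```

{"name": "drive_tool", "arguments": {
  "rows": [
    [[0,0,-0.02],0],
    [[0,0,-0.03],0],
    [[0,0,-0.03],0.13],
    [[0,0,-0.03],0.14],
    [[0,0,0],0.14],
    [[0,0,0],0.14],
    [[0,0,0],0.14],
    [[0,0,0],0.14],
    [[0,0,0],0.14],
    [[0,0,0],0.14]
  ]
}}

```text
t: 4.35
tool_pos: [0.4299, -0.0989, 0.2018]
tool_rot: [-1.976, -2.442, 0.0]
contact_force: [-0.1, 0.6, -1.1]
opening: 0.0334
grip_force: 40.1
```

```bash
python3 -c "
from h import *
go(.604,.131,.2,-8.65)"
```

```text
t 4.3 pos [ 0.4299 -0.0989  0.2018] yang 12.0 turn rad 0.361 shift after [0.2534 0.1376 0.0017] shift before [0.1885 0.2182 0.0017] q1,q6 [-0.4  -0.61] tilt -1.0
```

{"name": "drive_tool", "arguments": {
  "rows": [
    [[0,0,0],0.12],
    [[0,0,0],0.12],
    [[0,0,0],0.121],
    [[0.036,0.0197,0],0],
    [[0.036,0.0197,0],0],
    [[0.036,0.0197,0],0],
    [[0.036,0.0197,0],0],
    [[0.036,0.0197,0],0],
    [[0.036,0.0197,0],0],
    [[0.036,0.0197,0],0]
  ]
}}

```text
t: 5.35
tool_pos: [0.6036, 0.132, 0.2016]
tool_rot: [-2.376, -2.055, 0.001]
contact_force: [1.0, -0.6, -0.2]
opening: 0.0337
grip_force: 40.2
```

{"name": "drive_tool", "arguments": {
  "rows": [
    [[0,0,0.02],0],
    [[0,0,0.02],0],
    [[0,0,0.01],0],
    [[0,0,0],0],
    [[0,0,0],0]
  ]
}}

```text
t: 5.85
tool_pos: [0.6031, 0.1303, 0.1523]
tool_rot: [2.377, 2.054, 0.0]
contact_force: [1.0, 0.4, -1.4]
opening: 0.0338
grip_force: 40.3
```

```bash
python3 -c "
from h import *
go(.604,.131,.098,-8.65)
d=cam('wrist'); cv2.imwrite('pics/w2.png',d['image'])"
```

```text
t 5.8 pos [0.6031 0.1303 0.1523] yang -8.3 turn rad 0.006 shift after [0.0009 0.0008 0.0543] shift before [0.0009 0.0008 0.0543] q1,q6 [0.09 0.24] tilt -1.0
```

View pics/w2.png

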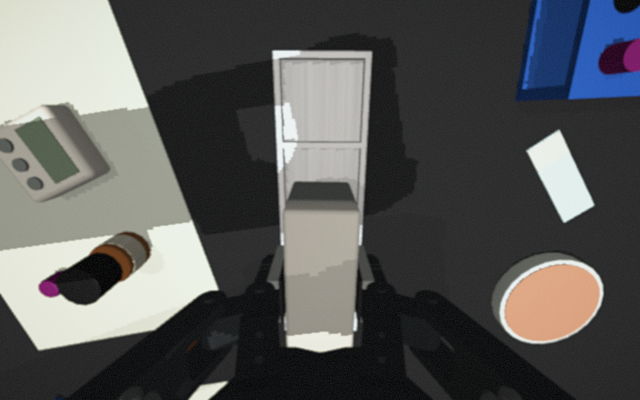

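The box sits centred over the middle pocket (box x 285–358, tray x 274–372) and parallel to it. Lowering.

{"name": "drive_tool", "arguments": {
  "rows": [
    [[0,0,0.02],0.006],
    [[0,0,0.02],0],
    [[0,0,0.008],0],
    [[0,0,0.002],0],
    [[0,0,0.001],0],
    [[0,0,0],0],
    [[0,0,0],0]
  ]
}}

```text
t: 6.6
tool_pos: [0.6037, 0.1306, 0.1021]
tool_rot: [2.382, 2.047, 0.002]
contact_force: [0.5, -0.3, -1.0]
opening: 0.0332
grip_force: 40.3
```

{"name": "drive_tool", "arguments": {
  "rows": [
    [[0,0,0.001],0],
    [[0,0,0.001],0],
    [[0,0,0.001],0],
    [[0,0,0],0],
    [[0,0,0],0]
  ]
}}

```text
t: 7.1
tool_pos: [0.6031, 0.1305, 0.0979]
tool_rot: [2.383, 2.048, 0.0]
contact_force: [0.5, -0.8, 0.4]
opening: 0.0335
grip_force: 40.3
```

{"name": "drive_tool", "arguments": {
  "rows": [
    [[0,0,0.001],0],
    [[0,0,0],0],
    [[0,0,0],0]
  ]
}}

```text
t: 7.4
tool_pos: [0.6032, 0.1306, 0.0977]
tool_rot: [-2.383, -2.047, 0.0]
contact_force: [-2.5, 0.8, 5.4]
opening: 0.0333
grip_force: 41.0
```

Contact, at the expected height. Releasing.

{"name": "drive_tool", "arguments": {
  "rows": [
    [[0,0,0],0],
    [[0,0,0],0],
    [[0,0,0],0],
    [[0,0,0],0],
    [[0,0,0],0]
  ],
  "jaw": 0.35
}}

```text
t: 7.9
tool_pos: [0.603, 0.1305, 0.0967]
tool_rot: [-2.383, -2.047, 0.0]
contact_force: [-0.2, -0.4, 0.0]
opening: 0.0555
grip_force: 0.0
```

{"name": "drive_tool", "arguments": {
  "rows": [
    [[0,0,-0.02],0],
    [[0,0,-0.03],0],
    [[0,0,-0.04],0],
    [[0,0,-0.03],0],
    [[0,0,0],0]
  ],
  "jaw": 0
}}

```text
t: 8.4
tool_pos: [0.6059, 0.1308, 0.2235]
tool_rot: [2.378, 2.043, 0.014]
contact_force: [1.0, 0.0, 0.8]
opening: 0.0852
grip_force: 0.0
```

```bash
python3 -c "
from h import *
go(.443,-.001,.22,-8)
s=cam('scene'); d=cam('wrist');cv2.imwrite('pics/v1.png',np.vstack([cv2.resize(s['image'][120:340,180:520],(600,388)),cv2.resize(d['image'],(600,375))[:200]]))"
```

```text
t 8.4 pos [0.6059 0.1308 0.2235] yang -8.7 turn rad -0.011 shift after [-0.1532 -0.143   0.0016] shift before [-0.1548 -0.1412  0.0016] q1,q6 [0.09 0.24] tilt -0.9999
```

View pics/v1.png

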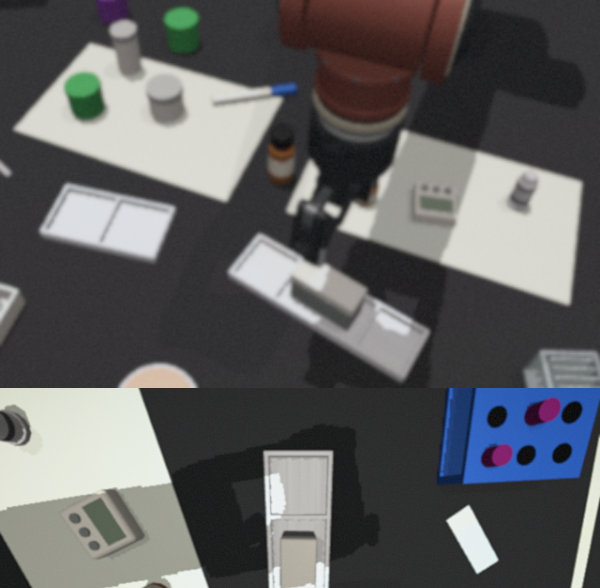

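The box stands flat in the middle pocket. Next is the tall bottle.

{"name": "drive_tool", "arguments": {
  "rows": [
    [[-0.031,-0.0282,0],0],
    [[-0.031,-0.0282,0],0],
    [[-0.031,-0.0282,0],0],
    [[-0.031,-0.0282,0],0],
    [[-0.031,-0.0282,0],0],
    [[0,0,0],0],
    [[0,0,0],0]
  ]
}}

```text
t: 9.2
tool_pos: [0.4392, -0.0017, 0.2152]
tool_rot: [-2.383, -2.044, 0.002]
contact_force: [0.3, 0.1, -0.2]
opening: 0.0854
grip_force: 0.0
```

```bash
python3 -c "
from h import *
go(.443,-.001,.102)
d=cam('wrist'); cv2.imwrite('pics/w3.png',d['image']); print(proj(d,[[.443,-.001,.088]]))"
```

```text
t 9.2 pos [ 0.4392 -0.0017  0.2152] yang -8.7 turn rad 0.0 shift after [0.0013 0.0039 0.1132] shift before [0.0013 0.0039 0.1132] q1,q6 [-0.17 -0.02] tilt -1.0
[[325.8750319  220.25212025]]
```

View pics/w3.png

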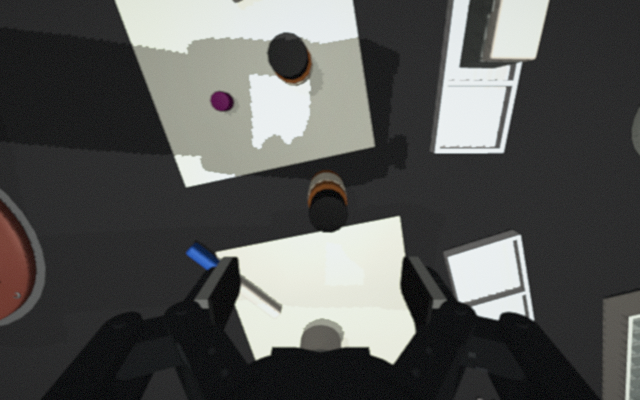

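The tall bottle's cap is at about (328,211) and the short bottle's cap at (289,56). I'll measure both from here.

```bash
python3 -c "
from h import *
d=cam('wrist')
print(ray(d,[[328,212]],.088),ray(d,[[289,53]],.058))
X=ray(d,[[328,212]],.088)[0]; go(X[0],X[1],.102)"
```

```text
[[0.44638481 0.00541478 0.088     ]] [[0.43508261 0.1199447  0.058     ]]
t 9.3 pos [ 0.4405 -0.0012  0.2162] yang -8.6 turn rad 0.0 shift after [0.0074 0.005  0.1142] shift before [0.0074 0.005  0.1142] q1,q6 [-0.17 -0.02] tilt -1.0
```

{"name": "drive_tool", "arguments": {
  "rows": [
    [[0.006,0.005,0.03],0],
    [[0,0,0.03],0],
    [[0,0,0.03],0],
    [[0,0,0.024],0],
    [[0,0,0],0],
    [[0,0,0],0]
  ]
}}

```text
t: 9.9
tool_pos: [0.4466, 0.0042, 0.1028]
tool_rot: [-2.381, -2.048, 0.001]
contact_force: [-0.3, 0.7, -0.7]
opening: 0.0855
grip_force: 0.0
```

{"name": "drive_tool", "arguments": {
  "rows": [
    [[0,0,0],0],
    [[0,0,0],0],
    [[0,0,0],0],
    [[0,0,0],0],
    [[0,0,0],0],
    [[0,0,0],0],
    [[0,0,0],0],
    [[0,0,0],0]
  ],
  "jaw": 1
}}

```text
t: 10.7
tool_pos: [0.4468, 0.0036, 0.1041]
tool_rot: [2.382, 2.047, 0.001]
contact_force: [-1.9, 0.6, 5.7]
opening: 0.0325
grip_force: 39.6
```

{"name": "drive_tool", "arguments": {
  "rows": [
    [[0,0,-0.02],0],
    [[0,0,-0.03],0],
    [[0,0,-0.03],0],
    [[0,0,-0.02],0],
    [[0,0,0],0],
    [[0,0,0],0]
  ]
}}

```text
t: 11.3
tool_pos: [0.4459, 0.0037, 0.2023]
tool_rot: [-2.383, -2.047, 0.0]
contact_force: [0.5, 0.8, -1.4]
opening: 0.0326
grip_force: 40.2
```

```bash
python3 -c "
from h import *
go(.592,.048,.15)"
```

```text
t 11.3 pos [0.4459 0.0037 0.2023] yang -8.7 turn rad 0.0 shift after [0.0658 0.1378 0.0522] shift before [0.0658 0.1378 0.0522] q1,q6 [-0.16 -0.01] tilt -1.0
```

{"name": "drive_tool", "arguments": {
  "rows": [
    [[0.0165,0.0345,0],0],
    [[0.0165,0.0345,0],0],
    [[0.0165,0.0345,0],0],
    [[0.0165,0.0345,0],0],
    [[0,0,0.03],0],
    [[0,0,0.03],0],
    [[0,0,0.02],0],
    [[0,0,0],0],
    [[0,0,0],0]
  ]
}}

```text
t: 12.2
tool_pos: [0.5914, 0.0482, 0.1211]
tool_rot: [-2.381, -2.046, 0.004]
contact_force: [1.2, 0.3, -0.3]
opening: 0.0328
grip_force: 40.3
```

```bash
python3 -c "
from h import *
go(.592,.048,.108)
d=cam('wrist'); cv2.imwrite('pics/w4.png',d['image'])"
```

```text
t 12.2 pos [0.5914 0.0482 0.1211] yang -8.7 turn rad 0.0 shift after [-0.0001  0.0006  0.0131] shift before [-0.0001  0.0006  0.0131] q1,q6 [-0.04  0.11] tilt -1.0
```

View pics/w4.png

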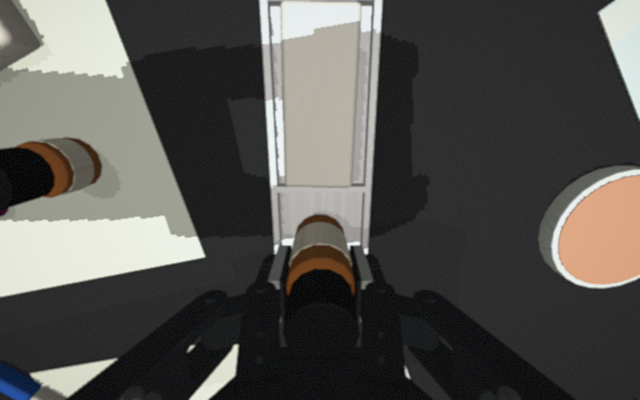

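```bash
python3 -c "
from h import *
d=cam('wrist')
a=ray(d,[[320,190]],.013)[0];b=ray(d,[[320,216]],.0175)[0];print(a,b,np.linalg.norm((a-b)[:2]))"
```

```text
[0.59645016 0.07778219 0.013     ] [0.59393794 0.06127559 0.0175    ] 0.01669668356392008
```

{"name": "drive_tool", "arguments": {
  "rows": [
    [[0,0,0.008],0],
    [[0,0,0.002],0],
    [[0,0,0.001],0],
    [[0,0,0],0],
    [[0,0,0],0]
  ]
}}

```text
t: 12.8
tool_pos: [0.5926, 0.0482, 0.1121]
tool_rot: [2.382, 2.047, 0.0]
contact_force: [-0.9, -0.5, -1.1]
opening: 0.0325
grip_force: 40.3
```

{"name": "drive_tool", "arguments": {
  "rows": [
    [[0.004,0,0.001],0],
    [[0,0,0.001],0],
    [[0,0,0.001],0],
    [[0,0,0],0],
    [[0,0,0],0]
  ]
}}

```text
t: 13.3
tool_pos: [0.5931, 0.0521, 0.1088]
tool_rot: [-2.383, -2.047, 0.0]
contact_force: [0.7, 0.9, -1.3]
opening: 0.0326
grip_force: 40.3
```

{"name": "drive_tool", "arguments": {
  "rows": [
    [[0,0,0.001],0],
    [[0,0,0],0],
    [[0,0,0],0]
  ]
}}

```text
t: 13.6
tool_pos: [0.5933, 0.0521, 0.1082]
tool_rot: [2.383, 2.047, 0.0]
contact_force: [-0.7, 0.9, 1.2]
opening: 0.0328
grip_force: 40.4
```

{"name": "drive_tool", "arguments": {
  "rows": [
    [[0,0,0.001],0],
    [[0,0,0],0],
    [[0,0,0],0]
  ]
}}

```text
t: 13.9
tool_pos: [0.5934, 0.0521, 0.1081]
tool_rot: [2.383, 2.048, -0.0]
contact_force: [-3.7, -0.1, 6.5]
opening: 0.0323
grip_force: 41.0
```

{"name": "drive_tool", "arguments": {
  "rows": [
    [[0,0,0],0],
    [[0,0,0],0],
    [[0,0,0],0],
    [[0,0,0],0],
    [[0,0,0],0]
  ],
  "jaw": 0.35
}}

```text
t: 14.4
tool_pos: [0.5931, 0.0521, 0.1067]
tool_rot: [-2.383, -2.047, 0.0]
contact_force: [-0.0, 0.4, 0.3]
opening: 0.0554
grip_force: 0.0
```

{"name": "drive_tool", "arguments": {
  "rows": [
    [[0,0,-0.02],0],
    [[0,0,-0.03],0],
    [[0,0,-0.04],0],
    [[0,0,-0.04],0],
    [[0,0,0],0]
  ],
  "jaw": 0
}}

```text
t: 14.9
tool_pos: [0.5964, 0.0521, 0.2448]
tool_rot: [2.376, 2.042, 0.015]
contact_force: [2.1, -0.7, 0.6]
opening: 0.0855
grip_force: 0.0
```

```bash
python3 -c "
from h import *
go(.354,.300,.24,20)
s=cam('scene'); d=cam('wrist');cv2.imwrite('pics/v2.png',np.vstack([cv2.resize(s['image'][120:340,180:520],(600,388)),cv2.resize(d['image'],(600,375))[:212]]))"
```

```text
t 14.9 pos [0.5964 0.0521 0.2448] yang -8.6 turn rad -0.5 shift after [ 0.3159 -0.143   0.0015] shift before [ 0.2087 -0.277   0.0015] q1,q6 [-0.04  0.11] tilt -0.9999
```

View pics/v2.png

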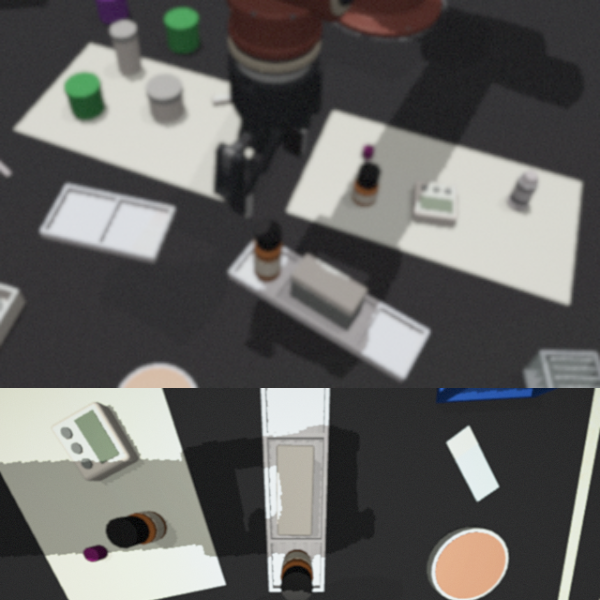

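The tall bottle stands upright in its pocket. Next is the objective.

{"name": "drive_tool", "arguments": {
  "rows": [
    [[0.026,-0.0346,0.003],0],
    [[0.026,-0.0346,0.003],0],
    [[0.026,-0.0346,0.003],0],
    [[0.026,-0.0346,0.003],0],
    [[0.026,-0.0346,0.003],0],
    [[0.026,-0.0346,0.003],0],
    [[0.026,-0.0346,0.003],0],
    [[0.026,-0.0346,0.003],0],
    [[0,0,0],0],
    [[0,0,0],0]
  ]
}}

```text
t: 16.0
tool_pos: [0.3495, 0.2993, 0.211]
tool_rot: [-2.38, -2.05, 0.005]
contact_force: [-0.2, -0.6, -0.1]
opening: 0.0851
grip_force: 0.0
```

```bash
python3 -c "
from h import *
go(.354,.300,.088)
d=cam('wrist'); cv2.imwrite('pics/w5.png',d['image']); print(proj(d,[[.353,.303,.06]]))"
```

```text
t 16.0 pos [0.3495 0.2993 0.211 ] yang -8.5 turn rad 0.0 shift after [0.0016 0.0046 0.123 ] shift before [0.0016 0.0046 0.123 ] q1,q6 [0.55 0.7 ] tilt -1.0
[[324.52354837 205.78395662]]
```

View pics/w5.png

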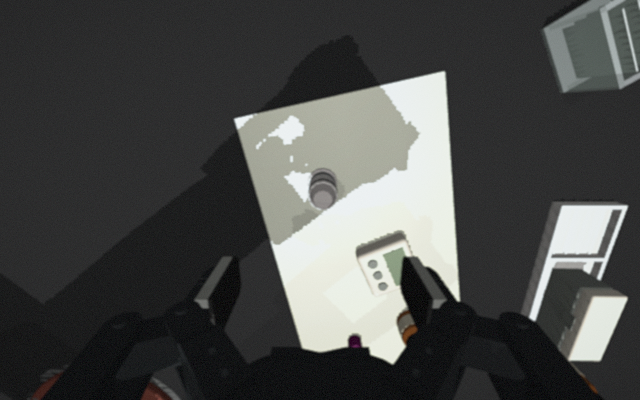

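The nose tip is at (322,200), with predicted (324,206), so it is a few mm off.

```bash
python3 -c "
from h import *
d=cam('wrist')
X=ray(d,[[322,200]],.06)[0];print(X); go(X[0],X[1],.088)"
```

```text
[0.35263813 0.30778765 0.06      ]
t 16.1 pos [0.351  0.2987 0.212 ] yang -8.7 turn rad 0.0 shift after [0.0094 0.0004 0.1239] shift before [0.0094 0.0004 0.1239] q1,q6 [0.54 0.7 ] tilt -1.0
```

{"name": "drive_tool", "arguments": {
  "rows": [
    [[0.006,0.001,0.035],0],
    [[0,0,0.035],0],
    [[0,0,0.035],0],
    [[0,0,0.019],0],
    [[0,0,0],0],
    [[0,0,0],0]
  ]
}}

```text
t: 16.7
tool_pos: [0.3535, 0.3045, 0.089]
tool_rot: [2.385, 2.045, -0.001]
contact_force: [-0.7, -0.3, -0.5]
opening: 0.0853
grip_force: 0.0
```

{"name": "drive_tool", "arguments": {
  "rows": [
    [[0,0,0],0],
    [[0,0,0],0],
    [[0,0,0],0],
    [[0,0,0],0],
    [[0,0,0],0],
    [[0,0,0],0],
    [[0,0,0],0],
    [[0,0,0],0],
    [[0,0,0],0]
  ],
  "jaw": 1
}}

```text
t: 17.6
tool_pos: [0.3531, 0.3056, 0.0898]
tool_rot: [2.382, 2.048, 0.002]
contact_force: [-1.3, -0.7, 5.5]
opening: 0.025
grip_force: 39.5
```

{"name": "drive_tool", "arguments": {
  "rows": [
    [[0,0,-0.02],0],
    [[0,0,-0.03],0],
    [[0,0,-0.03],0],
    [[0,0,-0.02],0],
    [[0,0,0],0],
    [[0,0,0],0]
  ]
}}

```text
t: 18.2
tool_pos: [0.3522, 0.3049, 0.1879]
tool_rot: [-2.382, -2.048, 0.002]
contact_force: [-0.3, -0.8, -2.4]
opening: 0.0248
grip_force: 39.5
```

```bash
python3 -c "
from h import *
go(.617,.214,.15,-8.65)"
```

```text
t 18.2 pos [0.3522 0.3049 0.1879] yang -8.6 turn rad 0.0 shift after [-0.05    0.2755  0.0377] shift before [-0.05    0.2755  0.0377] q1,q6 [0.55 0.7 ] tilt -1.0
```

{"name": "drive_tool", "arguments": {
  "rows": [
    [[-0.0071,0.0394,0],0],
    [[-0.0071,0.0394,0],0],
    [[-0.0071,0.0394,0],0],
    [[-0.0071,0.0394,0],0],
    [[-0.0071,0.0394,0],0],
    [[-0.0071,0.0394,0],0],
    [[-0.0072,0.0394,0],0],
    [[0,0,0.03],0],
    [[0,0,0.03],0],
    [[0,0,0.02],0]
  ]
}}

```text
t: 19.2
tool_pos: [0.6153, 0.2134, 0.1027]
tool_rot: [-2.38, -2.044, 0.012]
contact_force: [-0.8, 0.2, -1.2]
opening: 0.025
grip_force: 40.1
```

{"name": "drive_tool", "arguments": {
  "rows": [
    [[0,0,0],0],
    [[0,0,0],0]
  ]
}}

```text
t: 19.4
tool_pos: [0.6166, 0.2142, 0.1067]
tool_rot: [-2.381, -2.046, 0.005]
contact_force: [-1.0, -0.0, -1.4]
opening: 0.0251
grip_force: 40.0
```

```bash
python3 -c "
from h import *
go(.617,.214,.094)
d=cam('wrist'); cv2.imwrite('pics/w6.png',d['image'])"
```

```text
t 19.4 pos [0.6166 0.2142 0.1067] yang -8.7 turn rad 0.0 shift after [-0.0001  0.0005  0.0127] shift before [-0.0001  0.0005  0.0127] q1,q6 [0.22 0.37] tilt -1.0
```

View pics/w6.png

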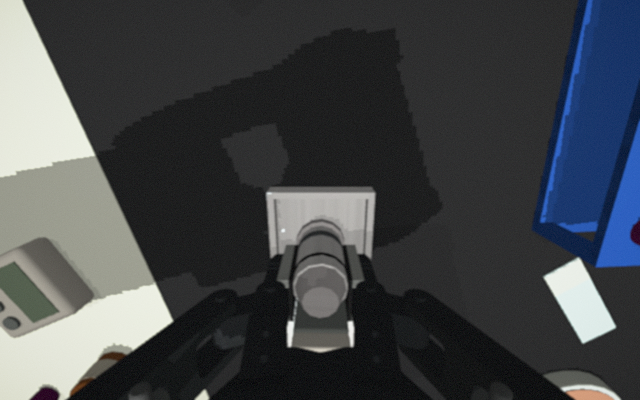

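The flange's far edge at (320,221) is about 17 mm from the inner rim at y≈193, so I'll nudge it 3 mm and lower.

{"name": "drive_tool", "arguments": {
  "rows": [
    [[0.003,0,0.007],0],
    [[0,0,0.002],0],
    [[0,0,0.001],0],
    [[0,0,0.001],0],
    [[0,0,0],0],
    [[0,0,0],0]
  ]
}}

```text
t: 20.05
tool_pos: [0.6184, 0.2174, 0.0981]
tool_rot: [2.383, 2.047, 0.0]
contact_force: [-0.1, -0.7, -2.0]
opening: 0.0248
grip_force: 40.0
```

{"name": "drive_tool", "arguments": {
  "rows": [
    [[0,0,0.001],0],
    [[0,0,0.001],0],
    [[0,0,0],0],
    [[0,0,0],0]
  ]
}}

```text
t: 20.45
tool_pos: [0.6182, 0.2174, 0.0958]
tool_rot: [-2.383, -2.048, 0.0]
contact_force: [-0.5, 0.0, -1.7]
opening: 0.0248
grip_force: 40.0
```

{"name": "drive_tool", "arguments": {
  "rows": [
    [[0,0,0.001],0],
    [[0,0,0.001],0],
    [[0,0,0],0],
    [[0,0,0],0]
  ]
}}

```text
t: 20.85
tool_pos: [0.6183, 0.2174, 0.0939]
tool_rot: [-2.383, -2.048, 0.0]
contact_force: [0.6, 0.1, -2.0]
opening: 0.025
grip_force: 40.2
```

{"name": "drive_tool", "arguments": {
  "rows": [
    [[0,0,0.001],0],
    [[0,0,0],0],
    [[0,0,0],0]
  ]
}}

```text
t: 21.15
tool_pos: [0.6184, 0.2175, 0.0938]
tool_rot: [-2.383, -2.048, 0.0]
contact_force: [-3.5, -1.3, 6.1]
opening: 0.0246
grip_force: 40.6
```

{"name": "drive_tool", "arguments": {
  "rows": [
    [[0,0,0],0],
    [[0,0,0],0],
    [[0,0,0],0],
    [[0,0,0],0],
    [[0,0,0],0]
  ],
  "jaw": 0.4
}}

```text
t: 21.65
tool_pos: [0.6183, 0.2174, 0.0927]
tool_rot: [-2.383, -2.048, 0.0]
contact_force: [-0.0, -0.2, 0.2]
opening: 0.0511
grip_force: 0.0
```

{"name": "drive_tool", "arguments": {
  "rows": [
    [[0,0,-0.02],0],
    [[0,0,-0.03],0],
    [[0,0,-0.04],0],
    [[0,0,-0.04],0],
    [[0,0,0],0]
  ],
  "jaw": 0
}}

```text
t: 22.15
tool_pos: [0.6216, 0.2182, 0.2314]
tool_rot: [2.378, 2.043, 0.019]
contact_force: [0.6, -0.7, 0.3]
opening: 0.0856
grip_force: 0.0
```

```bash
python3 -c "
from h import *
go(.432,.117,.21)
s=cam('scene');cv2.imwrite('pics/v3.png',cv2.resize(s['image'][120:340,180:520],(600,388)))"
```

```text
t 22.1 pos [0.6216 0.2182 0.2314] yang -8.6 turn rad 0.0 shift after [-0.1287 -0.1725  0.0186] shift before [-0.1287 -0.1725  0.0186] q1,q6 [0.22 0.38] tilt -0.9999
```

View pics/v3.png

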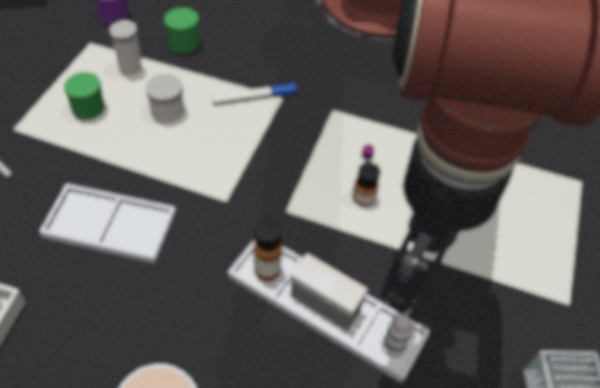

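All three items stand in tray_three. Next is the short bottle.

{"name": "drive_tool", "arguments": {
  "rows": [
    [[-0.0256,-0.0343,0.004],0],
    [[-0.0256,-0.0343,0.004],0],
    [[-0.0256,-0.0343,0.004],0],
    [[-0.0256,-0.0343,0.004],0],
    [[-0.0256,-0.0343,0.003],0],
    [[0,0,0],0],
    [[0,0,0],0],
    [[0,0,0],0]
  ],
  "jaw": 0.2
}}

```text
t: 23.0
tool_pos: [0.4301, 0.1168, 0.204]
tool_rot: [2.383, 2.047, 0.001]
contact_force: [0.2, 0.2, 0.4]
opening: 0.0683
grip_force: 0.0
```

```bash
python3 - <<'E'
from h import *
go(.433,.117,.086)
d=cam('wrist'); p=proj(d,[[.433,.117,.058]])[0]; print(p)
g=cv2.cvtColor(d['image'],6); x,y=p.astype(int)
m=(g[y-90:y+60,x-70:x+70]<60).astype(np.uint8)
n,l,st,c=cv2.connectedComponentsWithStats(m)
for i in range(1,n):
    if st[i,4]>300: print(st[i]+[x-70,y-90,0,0,0],c[i]+[x-70,y-90])
E
```

```text
t 23.0 pos [0.4301 0.1168 0.204 ] yang -8.7 turn rad 0.0 shift after [0.0006 0.0027 0.118 ] shift before [0.0006 0.0027 0.118 ] q1,q6 [0.1  0.25] tilt -1.0
[324.04016134 212.35746742]
[ 376  122   18  118 1101] [387.36693915 161.42870118]
[ 307  185   33   38 1048] [322.79103053 203.79675573]
[312 252  82  20 689] [366.20609579 265.77939042]
```

The cap blob spans x 307–340 and y 185–223, within 5 mm of the prediction and with the same small bias as before. Descending.

{"name": "drive_tool", "arguments": {
  "rows": [
    [[0.002,0.003,0.035],0],
    [[0,0,0.035],0],
    [[0,0,0.03],0],
    [[0,0,0.018],0],
    [[0,0,0],0],
    [[0,0,0],0]
  ]
}}

```text
t: 23.65
tool_pos: [0.4337, 0.1185, 0.0862]
tool_rot: [-2.382, -2.048, 0.0]
contact_force: [0.6, -0.3, 0.5]
opening: 0.0686
grip_force: 0.0
```

{"name": "drive_tool", "arguments": {
  "rows": [
    [[0,0,0],0],
    [[0,0,0],0],
    [[0,0,0],0],
    [[0,0,0],0],
    [[0,0,0],0],
    [[0,0,0],0],
    [[0,0,0],0],
    [[0,0,0],0]
  ],
  "jaw": 1
}}

```text
t: 24.45
tool_pos: [0.434, 0.1184, 0.0877]
tool_rot: [2.381, 2.046, 0.004]
contact_force: [-0.6, 0.1, 6.4]
opening: 0.032
grip_force: 39.7
```

{"name": "drive_tool", "arguments": {
  "rows": [
    [[0,0,-0.02],0],
    [[0,0,-0.03],0],
    [[0,0,-0.03],0],
    [[0,0,-0.04],-0.12],
    [[0,0,-0.01],-0.12],
    [[0,0,0],-0.115],
    [[0,0,0],0],
    [[0,0,0],0]
  ]
}}

```text
t: 25.25
tool_pos: [0.4324, 0.1182, 0.2155]
tool_rot: [-1.986, -2.433, 0.001]
contact_force: [0.7, -0.1, -1.0]
opening: 0.032
grip_force: 40.1
```

```bash
python3 -c "
from h import *
c=np.array([.6188,-.1622]);u=np.array([-.2026,.979])
print(c+.037*u,c-.037*u)
go(*(c+.037*u),.2,11.7)"
```

```text
[ 0.6113038 -0.125977 ] [ 0.6262962 -0.198423 ]
t 25.2 pos [0.4324 0.1182 0.2155] yang 11.6 turn rad -0.003 shift after [-0.2754  0.1257  0.0154] shift before [-0.275   0.1264  0.0154] q1,q6 [ 0.1 -0.1] tilt -1.0
```

{"name": "drive_tool", "arguments": {
  "rows": [
    [[-0.039,0.018,0],0],
    [[-0.039,0.018,0],0],
    [[-0.039,0.018,0],0],
    [[-0.039,0.018,0],0],
    [[-0.039,0.018,0],0],
    [[-0.039,0.018,0],0],
    [[-0.039,0.018,0],0],
    [[0,0,0.04],0],
    [[0,0,0.04],0],
    [[0,0,0.03],0]
  ]
}}

```text
t: 26.25
tool_pos: [0.61, -0.1237, 0.1021]
tool_rot: [-1.985, -2.43, 0.002]
contact_force: [0.1, 1.0, -0.5]
opening: 0.0321
grip_force: 40.1
```

{"name": "drive_tool", "arguments": {
  "rows": [
    [[0,0,0.003],0],
    [[0,0,0.003],0],
    [[0,0,0],0],
    [[0,0,0],0]
  ]
}}

```text
t: 26.65
tool_pos: [0.6128, -0.124, 0.1024]
tool_rot: [1.981, 2.433, 0.002]
contact_force: [0.8, -0.1, -1.4]
opening: 0.0321
grip_force: 40.1
```

```bash
python3 -c "
from h import *
go(.6113,-.126,.092,11.7)
d=cam('wrist'); cv2.imwrite('pics/w7.png',d['image'])"
```

```text
t 26.6 pos [ 0.6128 -0.124   0.1024] yang 11.7 turn rad -0.0 shift after [-0.0016 -0.002   0.0104] shift before [-0.0016 -0.0019  0.0104] q1,q6 [-0.32 -0.52] tilt -1.0
```

View pics/w7.png

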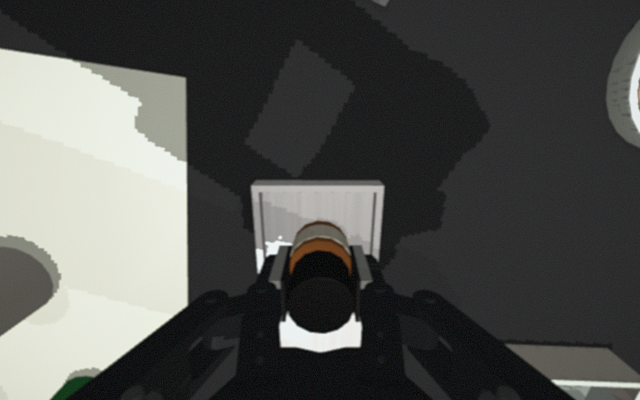

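The short bottle is centred in its pocket (bottle edge at y≈222, rim at y≈190, so a gap of about 19 mm against 18 ideal). Lowering.

{"name": "drive_tool", "arguments": {
  "rows": [
    [[0,-0.002,0.006],0],
    [[0,0,0.002],0],
    [[0,0,0.001],0],
    [[0,0,0],0],
    [[0,0,0],0]
  ]
}}

```text
t: 27.2
tool_pos: [0.6094, -0.1241, 0.0918]
tool_rot: [-1.983, -2.436, 0.001]
contact_force: [-2.8, 0.2, 5.0]
opening: 0.0315
grip_force: 40.6
```

{"name": "drive_tool", "arguments": {
  "rows": [
    [[0,0,0.001],0],
    [[0,0,0.001],0],
    [[0,0,0],0],
    [[0,0,0],0]
  ]
}}

```text
t: 27.6
tool_pos: [0.6096, -0.1241, 0.0917]
tool_rot: [-1.983, -2.435, 0.001]
contact_force: [-9.0, 1.8, 14.9]
opening: 0.0321
grip_force: 41.6
```

{"name": "drive_tool", "arguments": {
  "rows": [
    [[0,0,-0.002],0],
    [[0,0,0],0],
    [[0,0,0],0]
  ]
}}

```text
t: 27.9
tool_pos: [0.61, -0.1242, 0.0917]
tool_rot: [1.983, 2.435, 0.001]
contact_force: [-2.3, 0.6, 5.2]
opening: 0.0319
grip_force: 40.7
```

{"name": "drive_tool", "arguments": {
  "rows": [
    [[0,0,0],0],
    [[0,0,0],0],
    [[0,0,0],0],
    [[0,0,0],0],
    [[0,0,0],0]
  ],
  "jaw": 0.35
}}

```text
t: 28.4
tool_pos: [0.6094, -0.124, 0.0906]
tool_rot: [-1.984, -2.436, 0.0]
contact_force: [0.5, -0.2, 0.0]
opening: 0.0555
grip_force: 0.0
```

{"name": "drive_tool", "arguments": {
  "rows": [
    [[0,0,-0.02],0],
    [[0,0,-0.03],0],
    [[0,0,-0.04],0],
    [[0,0,-0.03],0],
    [[0,0,0],0]
  ],
  "jaw": 0
}}

```text
t: 28.9
tool_pos: [0.6122, -0.1249, 0.2175]
tool_rot: [1.977, 2.428, 0.006]
contact_force: [0.9, -0.4, 1.0]
opening: 0.0853
grip_force: 0.0
```

```bash
python3 -c "
from h import *
go(.408,-.201,.21)"
```

```text
t 28.9 pos [ 0.6122 -0.1249  0.2175] yang 11.7 turn rad 0.0 shift after [-0.0331 -0.2155  0.0057] shift before [-0.0331 -0.2155  0.0057] q1,q6 [-0.32 -0.52] tilt -0.9999
```

{"name": "drive_tool", "arguments": {
  "rows": [
    [[-0.0066,-0.043,0.001],0],
    [[-0.0066,-0.043,0.001],0],
    [[-0.0066,-0.043,0.001],0],
    [[-0.0066,-0.043,0.001],0],
    [[-0.0066,-0.043,0.001],0],
    [[0,0,0],0],
    [[0,0,0],0],
    [[0,0,0],0]
  ]
}}

```text
t: 29.7
tool_pos: [0.4062, -0.1998, 0.2059]
tool_rot: [1.983, 2.436, 0.001]
contact_force: [0.4, 0.3, 1.0]
opening: 0.0855
grip_force: 0.0
```

```bash
python3 - <<'E'
from h import *
go(.408,-.201,.092)
d=cam('wrist'); p=proj(d,[[.408,-.201,.052]])[0]; print(p)
g=d['image'].astype(int); x,y=p.astype(int)
im=cv2.cvtColor(d['image'],6); cv2.imwrite('pics/w8.png',d['image'])
b=cv2.HoughCircles(cv2.medianBlur(im,5),cv2.HOUGH_GRADIENT,1.2,30,param1=60,param2=18,minRadius=25,maxRadius=50)
for q in b[0]:
    if np.hypot(q[0]-x,q[1]-y)<50: print(q,ray(d,[q[:2]],.052))
f=d['K'][0,0]; c=-d['R'].T@d['t']; print('expected r',f*.027/np.linalg.norm(c-[.408,-.201,.052]))
E
```

```text
t 29.7 pos [ 0.4062 -0.1998  0.2059] yang 11.7 turn rad 0.0 shift after [-0.0016  0.0015  0.1139] shift before [-0.0016  0.0015  0.1139] q1,q6 [-0.62 -0.83] tilt -1.0
[322.67216435 211.70493865]
[322.2      208.20001   31.720001] [[ 0.40696267 -0.1979962   0.052     ]]
expected r 31.855715417807676
```

The lid circle radius matches (31.7 px, 31.9 expected), which identifies pot_squat. Descending.

{"name": "drive_tool", "arguments": {
  "rows": [
    [[0.001,0.001,0.035],0],
    [[0,0,0.035],0],
    [[0,0,0.03],0],
    [[0,0,0.015],0],
    [[0,0,0],0],
    [[0,0,0],0]
  ]
}}

```text
t: 30.35
tool_pos: [0.4072, -0.1986, 0.0912]
tool_rot: [-1.982, -2.437, -0.0]
contact_force: [0.6, 0.3, -0.2]
opening: 0.0851
grip_force: 0.0
```

{"name": "drive_tool", "arguments": {
  "rows": [
    [[0,0,0],0],
    [[0,0,0],0],
    [[0,0,0],0],
    [[0,0,0],0],
    [[0,0,0],0],
    [[0,0,0],0],
    [[0,0,0],0],
    [[0,0,0],0]
  ],
  "jaw": 1
}}

```text
t: 31.15
tool_pos: [0.4074, -0.1994, 0.0926]
tool_rot: [1.982, 2.434, 0.001]
contact_force: [0.1, 1.4, 6.4]
opening: 0.0529
grip_force: 41.9
```

{"name": "drive_tool", "arguments": {
  "rows": [
    [[0,0,-0.02],0],
    [[0,0,-0.03],0],
    [[0,0,-0.03],0],
    [[0,0,-0.03],0],
    [[0,0,0],0],
    [[0,0,0],0]
  ]
}}

```text
t: 31.75
tool_pos: [0.4065, -0.1988, 0.2014]
tool_rot: [1.983, 2.435, 0.0]
contact_force: [-0.6, 0.2, -1.9]
opening: 0.053
grip_force: 42.2
```

```bash
python3 -c "
from h import *
go(.6263,-.1984,.15,11.7)"
```

```text
t 31.8 pos [ 0.4065 -0.1988  0.2014] yang 11.7 turn rad -0.0 shift after [-0.0441  0.2153  0.0516] shift before [-0.0441  0.2153  0.0516] q1,q6 [-0.62 -0.82] tilt -1.0
```

{"name": "drive_tool", "arguments": {
  "rows": [
    [[-0.0088,0.043,0],0],
    [[-0.0088,0.043,0],0],
    [[-0.0088,0.043,0],0],
    [[-0.0088,0.043,0],0],
    [[-0.0088,0.043,0],0],
    [[0,0,0.03],0],
    [[0,0,0.03],0],
    [[0,0,0.025],0],
    [[0,0,0],0],
    [[0,0,0],0]
  ]
}}

```text
t: 32.75
tool_pos: [0.6247, -0.1978, 0.1139]
tool_rot: [-1.982, -2.433, 0.002]
contact_force: [0.4, -0.4, 0.2]
opening: 0.0529
grip_force: 42.5
```

```bash
python3 - <<'E'
from h import *
go(.6263,-.1984,.0965,11.7)
d=cam('wrist'); cv2.imwrite('pics/w9.png',d['image'])
# intensity profile up the middle: pot foot edge vs pocket divider
c=np.array([.6188,-.1622]);u=np.array([-.2026,.979])
print(proj(d,[[*(c-.002*u),.013],[*(c-.037*u+.026*u),.017],[*(c-.037*u),.065]]).round(0))
g=cv2.cvtColor(d['image'],6); print(g[150:270:3,312:328].mean(1).round(0).astype(int).tolist())
E
```

```text
t 32.8 pos [ 0.6247 -0.1978  0.1139] yang 11.7 turn rad -0.0 shift after [-0.0009  0.0015  0.0174] shift before [-0.0009  0.0015  0.0174] q1,q6 [-0.42 -0.62] tilt -1.0
[[324. 188.]
 [324. 204.]
 [324. 285.]]
[90, 88, 85, 176, 184, 184, 187, 186, 188, 137, 149, 188, 184, 186, 186, 184, 185, 184, 173, 115, 98, 98, 97, 96, 97, 95, 94, 77, 68, 69, 69, 101, 115, 114, 113, 113, 113, 113, 112, 111]
```

View pics/w9.png

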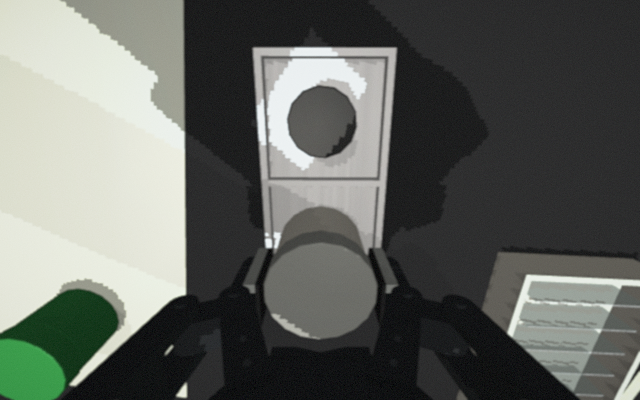

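The short bottle stands in its pocket, cap at (322,121). The pot's foot edge is at y≈207 and the divider at y≈178–185, with the pot laterally centred. I'll nudge 3 mm towards the divider and lower.

{"name": "drive_tool", "arguments": {
  "rows": [
    [[0.003,0.001,0.01],0],
    [[0,0,0.003],0],
    [[0,0,0.001],0],
    [[0,0,0],0],
    [[0,0,0],0]
  ]
}}

```text
t: 33.3
tool_pos: [0.6264, -0.1952, 0.1023]
tool_rot: [1.983, 2.436, 0.0]
contact_force: [0.3, -0.2, -1.5]
opening: 0.0529
grip_force: 42.5
```

{"name": "drive_tool", "arguments": {
  "rows": [
    [[0,0,0.001],0],
    [[0,0,0],0],
    [[0,0,0],0]
  ]
}}

```text
t: 33.6
tool_pos: [0.6262, -0.1951, 0.1009]
tool_rot: [-1.984, -2.436, 0.0]
contact_force: [-0.7, 0.5, -1.6]
opening: 0.0528
grip_force: 42.5
```

{"name": "drive_tool", "arguments": {
  "rows": [
    [[0,0,0.002],0],
    [[0,0,0.001],0],
    [[0,0,0],0],
    [[0,0,0],0]
  ]
}}

```text
t: 34.0
tool_pos: [0.6261, -0.1951, 0.0978]
tool_rot: [-1.984, -2.436, 0.0]
contact_force: [-0.7, 0.6, -1.2]
opening: 0.0526
grip_force: 42.5
```

{"name": "drive_tool", "arguments": {
  "rows": [
    [[0,0,0.001],0],
    [[0,0,0],0],
    [[0,0,0],0]
  ]
}}

```text
t: 34.3
tool_pos: [0.6262, -0.1951, 0.0969]
tool_rot: [-1.984, -2.436, 0.0]
contact_force: [0.4, 0.4, -0.0]
opening: 0.0529
grip_force: 42.5
```

{"name": "drive_tool", "arguments": {
  "rows": [
    [[0,0,0.001],0],
    [[0,0,0],0],
    [[0,0,0],0]
  ]
}}

```text
t: 34.6
tool_pos: [0.6264, -0.1952, 0.0967]
tool_rot: [1.984, 2.436, -0.0]
contact_force: [-3.2, 1.6, 5.6]
opening: 0.053
grip_force: 42.8
```

{"name": "drive_tool", "arguments": {
  "rows": [
    [[0,0,0],0],
    [[0,0,0],0],
    [[0,0,0],0],
    [[0,0,0],0],
    [[0,0,0],0]
  ],
  "jaw": 0.1
}}

```text
t: 35.1
tool_pos: [0.6262, -0.1951, 0.0957]
tool_rot: [-1.984, -2.436, 0.0]
contact_force: [-0.5, -0.1, -0.6]
opening: 0.077
grip_force: 0.0
```

{"name": "drive_tool", "arguments": {
  "rows": [
    [[0,0,-0.02],0],
    [[0,0,-0.03],0],
    [[0,0,-0.04],0],
    [[0,0,-0.04],0],
    [[-0.02,-0.04,-0.01],0],
    [[-0.02,-0.04,-0.01],0],
    [[-0.02,-0.04,-0.01],0],
    [[-0.02,-0.04,-0.01],0],
    [[0,0,0],0]
  ],
  "jaw": 0
}}

```text
t: 36.0
tool_pos: [0.4832, -0.309, 0.2679]
tool_rot: [1.988, 2.429, -0.002]
contact_force: [1.6, 0.0, -0.1]
opening: 0.0852
grip_force: 0.0
```

```bash
python3 - <<'E'
from h import *
d=cam('top'); s=cam('scene'); 
# numeric check: pocket targets vs. blobs, lid circle of squat pot and of pot_tall
g=cv2.cvtColor(d['image'],6)
E3=(np.array([.6043,.1313]),np.array([.150,.989])); E2=(np.array([.6188,-.1622]),np.array([-.2026,.979]))
P={'bs':[*(E2[0]+.037*E2[1]),.062],'ps':[*(E2[0]-.037*E2[1]),.056],'bt':[*(E3[0]-.084*E3[1]),.092],'ob':[*(E3[0]+.084*E3[1]),.064],'box':[*E3[0],.056]}
hsv=cv2.cvtColor(d['image'],40)
for k,X in P.items():
    x,y=proj(d,[X])[0].astype(int); w=g[y-12:y+13,x-14:x+15]
    m=(w<70) if k in('bs','bt') else None
    c=None
    if m is not None:
        n,l,st,ce=cv2.connectedComponentsWithStats(m.astype(np.uint8)); i=l[12,14]; c=(st[i].tolist(),ce[i]+[x-14,y-12],ray(d,[ce[i]+[x-14,y-12]],X[2])[0].round(3))
    print(k,np.round(X,3),(x,y),c)
b=cv2.HoughCircles(cv2.resize(g,None,fx=3,fy=3,interpolation=cv2.INTER_CUBIC),cv2.HOUGH_GRADIENT,1.5,30,param1=60,param2=16,minRadius=22,maxRadius=45)
t=proj(d,[P['ps'],[.35,-.304,.08]])
for q in b[0]/3:
    for p,z in zip(t,(.056,.08)):
        if np.hypot(*(q[:2]-p))<10: print('circ',q,ray(d,[q[:2]],z).round(3))
print(ctrl.get_obs()['t'])
E
```

```text
bs [ 0.611 -0.126  0.062] (np.int64(345), np.int64(128)) ([7, 9, 11, 14, 98], array([343.05102041, 132.16326531]), array([ 0.603, -0.121,  0.062]))
ps [ 0.626 -0.198  0.056] (np.int64(376), np.int64(122)) None
bt [0.592 0.048 0.092] (np.int64(266), np.int64(133)) ([0, 0, 29, 23, 361], array([267.20775623, 129.18559557]), array([0.602, 0.047, 0.092]))
ob [0.617 0.214 0.064] (np.int64(193), np.int64(126)) None
box [0.604 0.131 0.056] (np.int64(231), np.int64(132)) None
circ [372.75     125.25      14.133334] [[ 0.621 -0.19   0.056]]
circ [422.75     248.75      14.083333] [[ 0.34  -0.286  0.08 ]]
36.1
```

Every item seated about 4 mm above its bench grasp height, which is the pocket floor. The arm is clear, so I'm handing in.

```bash
python3 -c "
from station import ctrl
print(ctrl.finish_job())"
```

```text
the job is handed in; nothing more can be done
None
```

I placed all five items in their pockets and handed the job in at about 36 s. I did not touch the tall white pot. The squat pot's final spot rests on contact height and a rough circle fit, because my picture allowance was used up before it was set down.

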